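# Latch the equipment case

## Robot

A 7-joint arm with a two-finger parallel gripper is mounted at the origin on a cart in front of the work surface, level with it; the furniture and walls round the work are solid. World frame = base frame: x ahead of the robot, y to its left, z up, the work surface at z = 0. Lengths are in m, angles in rad, forces in N, time in s.
With the tool pointing down it reaches from about 0.4 to 0.925 m from the base axis. Payload 4.1 kg.
Tool frame: the origin (TCP) lies at the very end of the fingers, on their centre line; the grasp point (between the pads) lies 19 mm behind it (env.grasp_offset is the distance from the TCP to the grasp point, in m); z points along the fingers, x is the direction in which the jaws open and shut, and the axes are right-handed (so a half turn about z gives the same grasp; the last joint's range is limited). The gripper opens to 85 mm and grips with 20 to 120 N. Pads are 22 mm wide; open, the fingers measure 114 mm over their backs; the gripper's body (76 mm by 85 mm) begins 54 mm behind the grasp point. The pads swing forward as they close: fully open they stand 13 mm farther back than shut.
Start: joints at [1.194, 0.398, 0.045, 1.537, -0.019, 1.207, -0.051], TCP at [0.178, -0.625, 0.231] pointing down, gripper open.
Joint ranges: [-2.82, 2.82], [-0.49, 2.23], [-1.37, 1.46], [0, 2.46], [-1.36, 4.5], [0.23, 2], [-2.94, 2.94]. Speed limits (rad/s): [2.57, 2.57, 3.14, 3.14, 3.14, 3.14, 3.14].

## Interface

Orientations are given as a 3x3 rotation matrix whose columns are the frame's x, y, z axes.
In Python, from cell import env gives the robot as it stands. Calls block until the motion is done:
- env.move_ptp(position, orientation): joint-space move of the TCP to a pose.
- env.servo_line(position, v=0.15, ori=None, stop_force=None): straight line of the TCP; ori=None keeps the orientation; v is the mean speed in m/s. With stop_force (N) it stops when the force on the tool has changed by that much, and returns True; else False.
- env.set_joints(angles): joint-space move.
- env.set_gripper(opening): finger opening in m; the grip force is fixed at half the most; returns when the fingers have stopped.
- env.pause(seconds).
- env.ik(position, orientation): joint angles nearest the present ones, or None.
- env.snapshot(name): name is "scene" or "side" or "wrist"; returns a dict with "pixels" (420x560x3 uint8, red, green, blue), "fx", "fy", "cx", "cy" (pixels), "rvec" (rotation vector, rad) and "tvec" (3), from world to camera coordinates, as OpenCV has them; the wrist camera has in their place "hand_eye" (4x4, takes a point from camera to tool coordinates, whose origin is the TCP and whose axes are the tool frame's). Camera axes: x right, y down, z forward; pixel columns grow to the right and rows downward; lengths in m; the calibration is good to about 2 mm. A picture is of the moment at which its call begins: read the wrist's pose just before it. There is no depth.
A pose or a line that the arm cannot do raises env.IKError and nothing moves.
- env.job_done(): hands the job in, once; it reports no verdict.
Trained networks look in a picture, given as the dict that the camera call returned (one of the last four; its "shot" number tells which), for a name from the list of things; names that differ only in an ending like _2 or _b are one class to them, and where a whole thing is asked for, a point or a joint stands for the part that bears it (a point fixed in the world has none). Each returns a list of dicts, best first, with "p" (0 to 1); they miss things now and then, are a little off and sometimes report something else, mostly with a low value. They report only what shows in the picture. A call takes as long as a camera call.
- env.search_frame(target, picture): "uv" ([column, row] in pixels, amid what is visible of it).
- env.trace(target, picture): "pixels" (420x560 bool, what is visible of it) and "uv" ([column, row] in pixels, amid what is visible of it).
- env.landmark_of(target, picture): "uv" ([column, row] in pixels: a listed point, or the origin of a listed thing).
Readings, each from a call of its own:
- env.get_time_s(): time.
- env.get_q(): joint angles.
- env.get_qd(): joint speeds.
- env.get_effort(): joint torques, N m.
- env.get_eef_pos(): TCP position.
- env.get_tool_rot(): TCP orientation.
- env.get_force(): force on the tool from outside, world axes, zero at the start.
- env.get_wrist_torque(): the same for the moment, N m.
- env.get_grip_width(): finger opening in m.
Only numpy, scipy, OpenCV 4.12 (cv2) and the standard library are available. Lean on these libraries where they do the work, as an engineer would, in place of code of your own. Each camera call takes 0.05 s, during which the arm holds its last target.

## Task

Fasten the draw latch on the sloping front of the equipment case under the riser shelf: first swing its wire loop over the hooked keeper on the lid so that it drops behind the lip, then push the lever over, away from the keeper, until it snaps past centre and lies fully home against the case. Do not knock the rubber stamp or the roll of tape beside the case out of place.

Things in the scene. Friction and masses are not known exactly. Their poses are not given: they have to be found in the camera images.
- case: Grey case with aluminium edges, 238 deep x 300 wide x 153 high, fixed to the worktop; origin at the centre of its underside, x to its back, z up. Its front slopes at 40 deg, from 22 mm high at the front edge (119 mm before the origin) up to the back. The draw latch lies in the middle of this slope.
- shelf_edge (a point): Middle of the lower front edge of the fixed wooden riser shelf (410 mm wide) over the back of the case, 262 mm above the worktop. A gripper held vertical hits the shelf when it takes the loop to the keeper: tilt the tool about along the normal of the slope, wrist towards the robot.
- keeper_seat (a point): Where the crossbar's centre sits when fastened, in the steel hook keeper (28 wide) on the lid. Axes for all the latch: x up the slope, y along the case's width, z out of the face. It is 14 mm off the face, 4 mm above the keeper's flat bed, which runs 23 mm up-slope from here. The hook's lip stands just down-slope; its nose reaches to x = 0 and stands 15 mm farther out than the seat.
- lever_pivot (a point): Hinge axis (along y) of the lever, fixed on the case: 60 mm down-slope of keeper_seat and 12 mm farther out (26 mm off the face). Same axes as keeper_seat.
- latch_lever (a joint): Lever angle, rad. 0 = home, pointing down-slope (4 deg into the face); grows as it lifts and swings to the keeper; starts at 1.54 to 1.92 (1.64 = square to the face), stop 2.1. Stays where left (1 N moves it). Hooked, the loop goes taut near 1.0; it then takes 3 to 5 N at the end until 0.26 (dead centre) and snaps home by itself below about 0.18. Hook the loop before the lever goes below 1.4.
- lever_tip (a point): On the plate near the lever's free end, 90 mm from the pivot; about 12 mm off the face when home. The lever is a steel plate 26 wide reaching 100 mm from its pivot; its keeper-side surface lies 8 mm behind (down-slope of, when it stands up) the line through pivot and loop hinge. Push it on the keeper side.
- latch_loop (a joint): Loop's angle from the lever, rad. 0 = lying on the lever's keeper side (start: 0 to 0.1, held there by its weight); grows as it swings to the keeper; about 1.7 to 2.2 when down behind the lip with the lever up, 3.2 when fastened. Swings almost freely; falls onto the keeper by its weight (80 g) once past upright.
- loop_bar (a point): Middle of the crossbar at the loop's free end. The loop is a U of 8 mm round steel wire, 52 wide over its two arms (36 inside), crossbar 82.5 from its hinge, which is on the lever 26 mm from lever_pivot. At the start it reaches about 10 mm past the lever's end. Its arms can be pinched across from outside. It stretches up to 10 mm against a stiff spring.
- stamp: Wooden rubber stamp, 28 x 58 x 73 mm, standing loose on the worktop close by the case's right side; origin at the centre of its underside.
- tape_roll: Roll of tape, 104 across, 25 high, lying loose on the worktop close by the case's left side; origin at the centre of its underside.

How it is judged:
By the outcome, as a careful person would: the job done as asked, in the order asked, and still so for the second after the job is handed in, with the robot touching nothing.
It also fails if it takes over 48 s, if anything falls off the work surface, if the arm or the gripper's body presses on something with over 40 N, if the wrist force passes 120 N, or if a joint passes its speed limit or range.

## Working session

There is one attempt and no reset: what is moved stays moved. The work goes in short steps, each a Python script; the robot and the scene stay as the last script left them, time stands still between calls to the robot, and variables do not carry over. Pictures are saved under pics/ and viewed, and the job is handed in when it is done.

```bash
ls; mkdir -p pics
python3 - <<'E'
from cell import env
import cv2
for n in ["scene","side","wrist"]:
    s=env.snapshot(n); cv2.imwrite(f"pics/a_{n}.png",s["pixels"][:,:,::-1])
    print(n,s["shot"],s["fx"],s["cx"],s.get("rvec"),s.get("tvec"),s.get("hand_eye"))
    for t in ["case","shelf_edge","keeper_seat","lever_pivot","lever_tip","loop_bar","stamp","tape_roll"]:
        r=env.landmark_of(t,s)
        print(t,[(x["uv"],round(x["p"],2)) for x in r[:2]])
print(env.get_time_s())
E
```

```text
pics
scene 1 401.43805514310725 280.4921498933324 [ 0.54227772 -2.41400428  1.54101726] [0.52572244 0.26421134 0.71922489] None
case [([264.1, 258.5], 0.86)]
shelf_edge [([269.3, 156.2], 0.62)]
keeper_seat [([259.3, 209.6], 0.67), ([270.8, 159.6], 0.17)]
lever_pivot [([279.3, 219.9], 0.75), ([261.4, 261.4], 0.65)]
lever_tip [([309.3, 201.9], 0.81), ([307.9, 196.0], 0.75)]
loop_bar [([308.2, 195.7], 0.62)]
stamp [([316.8, 225.8], 0.7)]
tape_roll [([239.8, 328.4], 0.58)]
side 2 512.3267105108025 287.7193837921195 [ 1.9448596  -0.239017    0.12936915] [-0.56983479  0.23593968  1.02959758] None
case [([320.6, 289.8], 0.84)]
shelf_edge [([314.8, 179.2], 0.66)]
keeper_seat [([318.5, 235.9], 0.66), ([298.1, 251.5], 0.57)]
lever_pivot [([296.4, 250.7], 0.58)]
lever_tip [([265.1, 220.2], 0.7), ([295.5, 250.9], 0.46)]
loop_bar [([257.9, 216.0], 0.6)]
stamp [([319.1, 359.1], 0.88), ([262.0, 248.1], 0.58)]
tape_roll [([264.0, 251.7], 0.73)]
wrist 3 368.77321642447345 279.46801574369437 None None [[ 9.99998643e-01 -1.43234725e-04  1.64141754e-03 -2.34090017e-04]
 [-3.57496535e-04  9.53620058e-01  3.01012718e-01 -7.66099672e-02]
 [-1.60840417e-03 -3.01012897e-01  9.53618713e-01 -1.42245191e-01]
 [ 0.00000000e+00  0.00000000e+00  0.00000000e+00  1.00000000e+00]]
case []
shelf_edge []
keeper_seat []
lever_pivot []
lever_tip []
loop_bar []
stamp []
tape_roll []
1.35
```

View pics/a_scene.png

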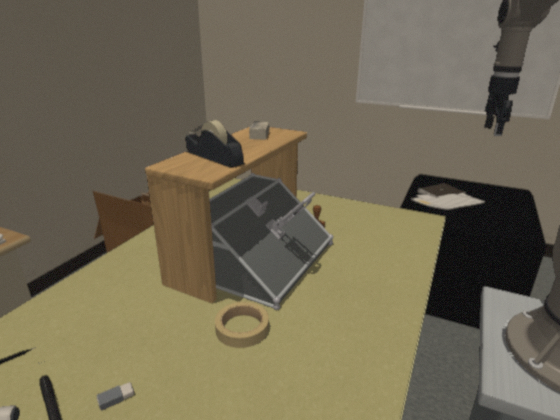

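View pics/a_side.png

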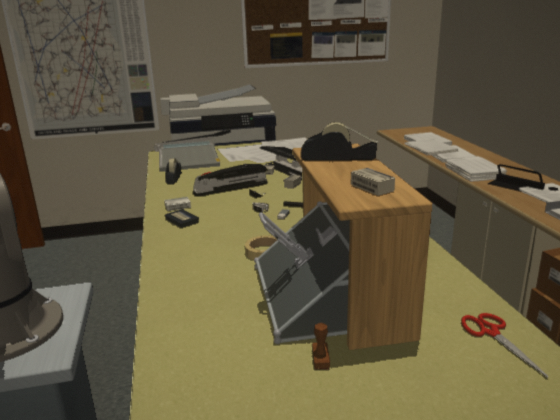

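```bash
cat > h.py <<'E'
import numpy as np, cv2
from scipy.optimize import least_squares
def proj(P,s):
    K=np.array([[s["fx"],0,s["cx"]],[0,s["fy"],s["cy"]],[0,0,1]])
    return cv2.projectPoints(np.asarray(P,float).reshape(-1,3),np.array(s["rvec"]),np.array(s["tvec"]),K,None)[0][:,0]
E
python3 - <<'E'
from cell import env
from h import *
S=[env.snapshot("scene"),env.snapshot("side")]
obs={"case":[(264.1,258.5),(320.6,289.8)],"shelf":[(269.3,156.2),(314.8,179.2)],"keeper":[(259.3,209.6),(318.5,235.9)],"pivot":[(279.3,219.9),(296.4,250.7)],"tip":[(309.3,201.9),(265.1,220.2)],"bar":[(308.2,195.7),(257.9,216)],"tape":[(239.8,328.4),(264,251.7)],"stamp":[(316.8,225.8),(319.1,359.1)]}
for k,o in obs.items():
    r=least_squares(lambda p:np.concatenate([proj(p,s)[0]-u for s,u in zip(S,o)]),[.6,-.2,.1])
    print(k,r.x.round(4),r.fun.round(1))
for s in S:
    print(s["tvec"], -cv2.Rodrigues(np.array(s["rvec"]))[0].T@s["tvec"])
E
```

```text
case [ 0.6474 -0.0387  0.0074] [-1.6 -1.2 -1.4  1. ]
shelf [ 0.6341 -0.049   0.2685] [-0.5 -0.6 -0.5  0.6]
keeper [ 0.649  -0.0324  0.1385] [ 0.8  0.7  0.7 -0.7]
pivot [ 0.5999 -0.0424  0.1165] [ 1.7  1.3  1.5 -1.2]
tip [ 0.5319 -0.0335  0.1852] [-1.4 -1.1 -1.3  1. ]
bar [ 0.5251 -0.0274  0.1978] [ 1.8  1.4  1.7 -1.3]
tape [5.719e-01 1.990e-01 4.000e-04] [ 0.9  0.6  1.2 -0.8]
stamp [ 0.5834 -0.2583  0.0053] [ 0.8  0.5  0.5 -0.3]
[0.52572244 0.26421134 0.71922489] [0.25171935 0.71373925 0.53915657]
[-0.56983479  0.23593968  1.02959758] [ 0.37104994 -0.97470799  0.59389954]
```

Run:
```python
from cell import env
from h import *
print(env.get_tool_rot().round(2) , env.get_eef_pos())
c,s=np.cos(np.radians(40)),np.sin(np.radians(40))
n=np.array([-s,0,c]);u=np.array([c,0,s]);y=np.array([0,1,0])
R1=np.c_[y,u,-n]; R2=np.c_[-y,-u,-n]
piv=np.array([.597,-.042,.115])
for nm,R in(("R1",R1),("R2",R2)):
  for p in (piv+.2*n, piv+.1*n, piv+.05*n+.05*u,piv+.02*n-.08*u):
    q=env.ik(p,R); print(nm,None if q is None else np.round(q,2))
R=R1
env.move_ptp(piv+.20*n,R)
print(env.get_time_s())
p=env.get_eef_pos();Ro=env.get_tool_rot()
s=env.snapshot("wrist"); cv2.imwrite("pics/b_wrist.png",s["pixels"][:,:,::-1])
for t in ["case","shelf_edge","keeper_seat","lever_pivot","lever_tip","loop_bar","stamp","tape_roll"]:
        r=env.landmark_of(t,s)
        print(t,[(x["uv"],round(x["p"],2)) for x in r[:2]])
np.savez("b.npz",p=p,R=Ro,he=s["hand_eye"],K=[s["fx"],s["fy"],s["cx"],s["cy"]],img=s["pixels"])
```

```text
[[ 0.27 -0.96  0.  ]
 [-0.96 -0.27 -0.  ]
 [ 0.    0.   -1.  ]] [ 0.17831133 -0.62508901  0.23135384]
R1 [ 0.15 -0.32 -0.12  2.39 -0.14  0.38  1.71]
R1 [-1.19 -0.24  1.08  2.41  1.07  0.28  0.56]
R1 [ 1.14  0.23 -1.24  2.24  1.12  0.25  0.54]
R1 None
R2 [ 0.89 -0.38 -0.67  2.37 -0.8   0.49 -0.79]
R2 [-1.19 -0.24  1.08  2.41  1.07  0.28 -2.58]
R2 [-1.1   0.21  1.22  2.28 -1.25  0.24 -0.37]
R2 None
3.7583
case [([282.3, 128.4], 0.73)]
shelf_edge [([510.3, 78.5], 0.68), ([281.9, 348.2], 0.61)]
keeper_seat [([282.0, 236.5], 0.66)]
lever_pivot [([286.5, 184.0], 0.77)]
lever_tip [([288.7, 197.6], 0.66)]
loop_bar [([293.5, 212.2], 0.81)]
stamp [([86.4, 92.9], 0.94)]
tape_roll [([509.6, 76.2], 0.86)]
```

View pics/b_wrist.png

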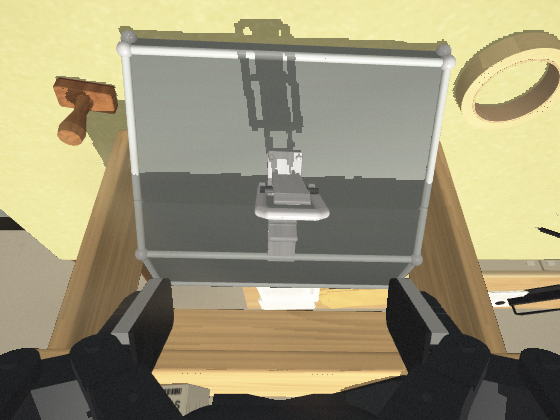

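```bash
cat >> h.py <<'E'
SL=np.radians(40)
def frame(x):  # case x,y,yaw -> origin, u,w(width),n
    cy,sy=np.cos(x[2]),np.sin(x[2])
    X=np.array([cy,sy,0]);W=np.array([-sy,cy,0]);Z=np.array([0,0,1.])
    return np.array([x[0],x[1],0]),X,W,Z,np.cos(SL)*X+np.sin(SL)*Z,-np.sin(SL)*X+np.cos(SL)*Z
def pts(x):
    O,X,W,Z,u,n=frame(x)
    foot=O-.119*X+.022*Z
    seat=foot+x[3]*u+.014*n
    piv=seat-.06*u+.012*n
    t=x[4]-.07; d=-np.cos(t)*u+np.sin(t)*n; k=np.sin(t)*u+np.cos(t)*n
    hinge=piv+.026*d
    f=t+x[5]; e=-np.cos(f)*u+np.sin(f)*n
    L=(.153-.022)/np.sin(SL)
    return dict(case=O,seat=seat,piv=piv,tip=piv+.09*d-.008*k,bar=hinge+.0825*e,hinge=hinge,
      c1=foot-.15*W,c2=foot+.15*W,c3=foot+L*u-.15*W,c4=foot+L*u+.15*W,d=d,k=k,u=u,n=n,W=W)
def wproj(P,b):
    R,p,he=b["R"],b["p"],b["he"]
    T=np.eye(4);T[:3,:3]=R;T[:3,3]=p
    Q=np.linalg.inv(T@he)@np.append(P,1); f=b["K"]
    return np.array([f[0]*Q[0]/Q[2]+f[2],f[1]*Q[1]/Q[2]+f[3]])
E
python3 - <<'E'
from cell import env
from h import *
S=[env.snapshot("scene"),env.snapshot("side")]
b=dict(np.load("b.npz"))
obs={"case":[(264.1,258.5),(320.6,289.8),None],"seat":[(259.3,209.6),(318.5,235.9),(282,236.5)],"piv":[(279.3,219.9),(296.4,250.7),(286.5,184)],"tip":[(309.3,201.9),(265.1,220.2),(288.7,197.6)],"bar":[(308.2,195.7),(257.9,216),(293.5,212.2)],
"c1":[None,None,(124,47)],"c2":[None,None,(448,61)],"c3":[None,None,(140,256)],"c4":[None,None,(418,262)]}
def res(x,full=False):
    P=pts(x);o=[];nm=[]
    for k,v in obs.items():
        for i,m in enumerate(v):
            if m is None: continue
            q=proj(P[k],S[i])[0] if i<2 else wproj(P[k],b)
            sc=[.8,1,1][i]
            o.append((q-m)*sc);nm.append((k,i,(q-m).round(1)))
    o.append(np.array([(x[5]-.05)/.02]))
    return nm if full else np.concatenate(o)
r=least_squares(res,[.65,-.04,0,.12,1.6,.05],loss="soft_l1",f_scale=2)
print(r.x.round(4))
for m in res(r.x,True):print(m)
for k,v in pts(r.x).items():print(k,v.round(4))
np.save("x.npy",r.x)
E
```

```text
[ 0.6466 -0.0395 -0.0466  0.1753  1.6192 -0.0218]
('case', 0, array([-1.1,  1.3]))
('case', 1, array([-1.6,  4.2]))
('seat', 0, array([ 0.7, -3.4]))
('seat', 1, array([ 3.4, -2.4]))
('seat', 2, array([ 0.3, -0.1]))
('piv', 0, array([1. , 2.5]))
('piv', 1, array([ 0.6, -2. ]))
('piv', 2, array([-1.4, -1.7]))
('tip', 0, array([-2.3,  1.5]))
('tip', 1, array([-0.1,  4.1]))
('tip', 2, array([ 2.4, -0.4]))
('bar', 0, array([2.3, 0.8]))
('bar', 1, array([3. , 0.4]))
('bar', 2, array([-1.1,  0.8]))
('c1', 2, array([0.5, 0.3]))
('c2', 2, array([ 0.1, -0.1]))
('c3', 2, array([ 1.6, -2.9]))
('c4', 2, array([-1.9, -3.1]))
case [ 0.6466 -0.0395  0.    ]
seat [ 0.6529 -0.0398  0.1454]
piv [ 0.5992 -0.0373  0.116 ]
tip [ 0.534  -0.0342  0.1784]
bar [ 0.5265 -0.0339  0.1964]
hinge [ 0.5821 -0.0365  0.1356]
c1 [ 0.5207 -0.1838  0.022 ]
c2 [0.5347 0.1159 0.022 ]
c3 [ 0.6767 -0.191   0.153 ]
c4 [0.6906 0.1086 0.153 ]
d [-0.6585  0.0307  0.752 ]
k [ 0.7512 -0.035   0.6592]
u [ 0.7652 -0.0357  0.6428]
n [-0.6421  0.0299  0.766 ]
W [0.0466 0.9989 0.    ]
```

```bash
cat >> h.py <<'E'
def tool(x,tilt,flip=False):
    O,X,W,Z,u,n=frame(x)
    z=np.sin(tilt)*X-np.cos(tilt)*Z
    w=-W if flip else W
    return np.c_[w,np.cross(z,w),z]
def loop_tcp(x,f,rho,tilt,half=.011):
    """TCP so the up-slope/lower corner of the fingers touches the arm's back"""
    P=pts(x);u,n=P["u"],P["n"]
    e=-np.cos(f)*u+np.sin(f)*n; ke=np.sin(f)*u+np.cos(f)*n
    C=P["hinge"]+rho*e-.004*ke
    R=tool(x,tilt)
    return C-half*R[:,1],R   # tool y is up-slope
def lever_tcp(x,th,r,tilt,half=.011,gap=0):
    y=x.copy();y[4]=th;P=pts(y)
    C=P["piv"]+r*P["d"]+(gap-.008)*P["k"]
    R=tool(x,tilt)
    return C+half*R[:,1],R
E
python3 - <<'E'
from cell import env
from h import *
x=np.load("x.npy"); print(env.get_q().round(2),env.get_time_s())
for T in (40,35,30,25):
  t=np.radians(T)
  print(T)
  for f in (89,120,150,170):
    p,R=loop_tcp(x,np.radians(f),.06,t)
    if f==89: p=p-.025*pts(x)["u"]
    q=env.ik(p,R); print(' L',f,p.round(3),None if q is None else np.round(q,2))
for T in (40,30,20,10,0):
  print(T)
  for th in (1.6,1.2,.8,.4,0):
    p,R=lever_tcp(x,th,.085,np.radians(T))
    q=env.ik(p,R); print(' V',th,p.round(3),None if q is None else np.round(q,2))
E
```

```text
[ 0.15 -0.32 -0.12  2.39 -0.14  0.38  1.71] 4.3083
40
 L 89 [ 0.512 -0.033  0.155] None
 L 120 [ 0.559 -0.035  0.187] [-1.51 -0.31  1.33  2.37  1.29  0.4   0.31]
 L 150 [ 0.59  -0.037  0.186] [ 1.13  0.18 -1.24  2.26  1.14  0.26  0.44]
 L 170 [ 0.609 -0.038  0.177] [ 1.02  0.24 -1.15  2.23  1.27  0.29  0.33]
35
 L 89 [ 0.512 -0.033  0.156] [-1.27 -0.15  1.16  2.43  0.92  0.26  0.62]
 L 120 [ 0.559 -0.035  0.188] [ 0.19  0.02 -0.23  2.28  0.23  0.25  1.27]
 L 150 [ 0.59  -0.037  0.187] [ 0.01  0.07 -0.05  2.22  0.21  0.25  1.29]
 L 170 [ 0.609 -0.038  0.178] [ 0.11  0.12 -0.16  2.19  0.29  0.23  1.23]
30
 L 89 [ 0.511 -0.033  0.157] [ 0.27  0.   -0.32  2.33  0.17  0.29  1.33]
 L 120 [ 0.558 -0.035  0.188] [ 0.23  0.04 -0.28  2.21  0.15  0.38  1.36]
 L 150 [ 0.589 -0.037  0.188] [ 0.17  0.09 -0.21  2.15  0.17  0.38  1.35]
 L 170 [ 0.608 -0.038  0.179] [ 0.1   0.14 -0.14  2.12  0.17  0.37  1.35]
25
 L 89 [ 0.511 -0.033  0.158] [ 0.27  0.02 -0.32  2.27  0.12  0.42  1.38]
 L 120 [ 0.558 -0.035  0.189] [ 0.27  0.07 -0.31  2.14  0.12  0.51  1.39]
 L 150 [ 0.589 -0.037  0.189] [ 0.24  0.12 -
[... 1140 characters left out ...]
 0.19 -0.4   1.97  0.12  0.82  1.4 ]
 V 1.2 [ 0.53  -0.034  0.146] [ 0.32  0.19 -0.38  2.04  0.13  0.75  1.39]
 V 0.8 [ 0.525 -0.034  0.113] [ 0.29  0.23 -0.36  2.08  0.16  0.67  1.36]
 V 0.4 [ 0.534 -0.034  0.08 ] [ 0.24  0.29 -0.31  2.09  0.18  0.6   1.34]
 V 0 [ 0.555 -0.035  0.053] [ 0.18  0.36 -0.24  2.06  0.19  0.56  1.34]
0
 V 1.6 [ 0.547 -0.035  0.173] [ 0.37  0.3  -0.46  1.84  0.15  1.04  1.37]
 V 1.2 [ 0.53  -0.034  0.144] [ 0.36  0.3  -0.44  1.91  0.15  0.97  1.37]
 V 0.8 [ 0.525 -0.034  0.111] [ 0.34  0.33 -0.42  1.95  0.17  0.9   1.35]
 V 0.4 [ 0.534 -0.034  0.078] [ 0.31  0.39 -0.39  1.96  0.2   0.83  1.33]
 V 0 [ 0.555 -0.035  0.051] [ 0.27  0.45 -0.35  1.92  0.21  0.8   1.32]
```

Run:
```python
from cell import env
from h import *
x=np.load("x.npy"); P=pts(x);u,n=P["u"],P["n"]
env.set_gripper(.041)
p,R=loop_tcp(x,np.radians(89),.055,np.radians(30))
env.move_ptp(p-.035*u+.07*n,R)
env.servo_line(p-.03*u,v=.12,stop_force=6)
print(env.get_grip_width(),env.get_time_s(),env.get_force(),env.get_eef_pos()-p)
b=dict(p=env.get_eef_pos(),R=env.get_tool_rot())
w=env.snapshot("wrist"); s=env.snapshot("side")
b.update(he=w["hand_eye"],K=[w["fx"],w["fy"],w["cx"],w["cy"]])
im=w["pixels"][:,:,::-1].copy()
for k in ("bar","hinge","tip","seat"):
    q=wproj(P[k],b); cv2.circle(im,tuple(int(v) for v in q),3,(0,0,255),-1)
cv2.imwrite("pics/c_wrist.png",im)
cv2.imwrite("pics/c_side.png",cv2.resize(s["pixels"][150:350,180:400,::-1],None,fx=3,fy=3))
```

```text
0.04069750806237028 5.925 [ 0.78370102 -0.96173419 -0.23338487] [-0.0228405   0.00077311 -0.01845995]
```

View pics/c_wrist.png

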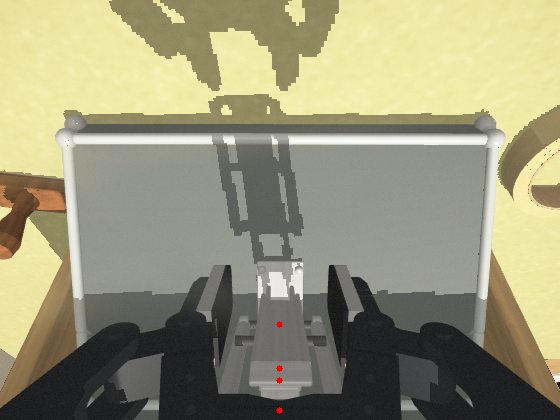

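View pics/c_side.png

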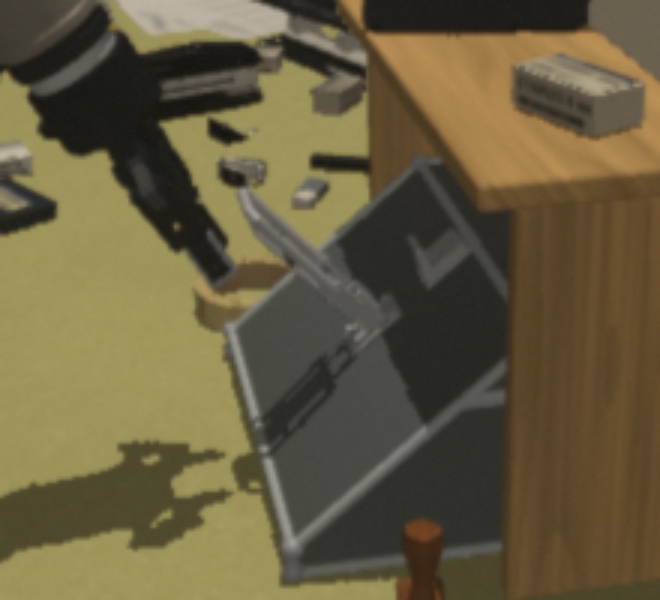

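The fingers (232–328 px) straddle the lever, centred at about 279 px, on its down-slope side. The side view agrees with that. Next I swing the loop.

Run:
```python
from cell import env
from h import *
x=np.load("x.npy"); P=pts(x);u,n=P["u"],P["n"]
for f in (92,105,120,135,150,162):
    p,R=loop_tcp(x,np.radians(f),.055,np.radians(30))
    st=env.servo_line(p,v=.12,ori=R,stop_force=10)
    print(f,st,env.get_force().round(1),round(env.get_time_s(),2))
    if st: break
s=env.snapshot("side");w=env.snapshot("wrist");c=env.snapshot("scene")
cv2.imwrite("pics/d_wrist.png",w["pixels"][:,:,::-1])
cv2.imwrite("pics/d_side.png",cv2.resize(s["pixels"][150:350,180:400,::-1],None,fx=3,fy=3))
cv2.imwrite("pics/d_scene.png",cv2.resize(c["pixels"][130:330,180:400,::-1],None,fx=3,fy=3))
```

```text
92 False [-0.3  0.5 -0.7] 6.45
105 False [-0.2 -1.1  0.8] 6.7
120 False [-0.6  0.1  0.2] 6.97
135 False [-1.2 -0.2  0.1] 7.23
150 False [-0.7 -0.4 -0. ] 7.5
162 False [ 0.2 -0.6  0.2] 7.75
```

View pics/d_wrist.png

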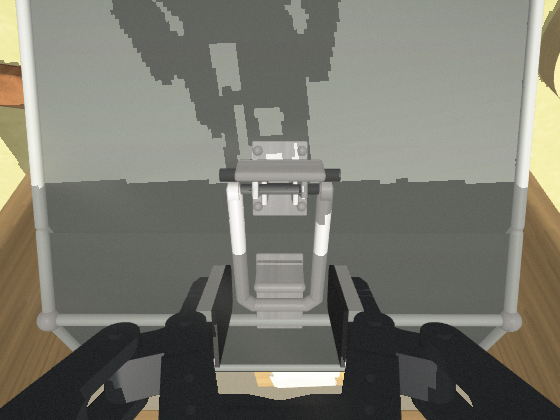

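View pics/d_side.png

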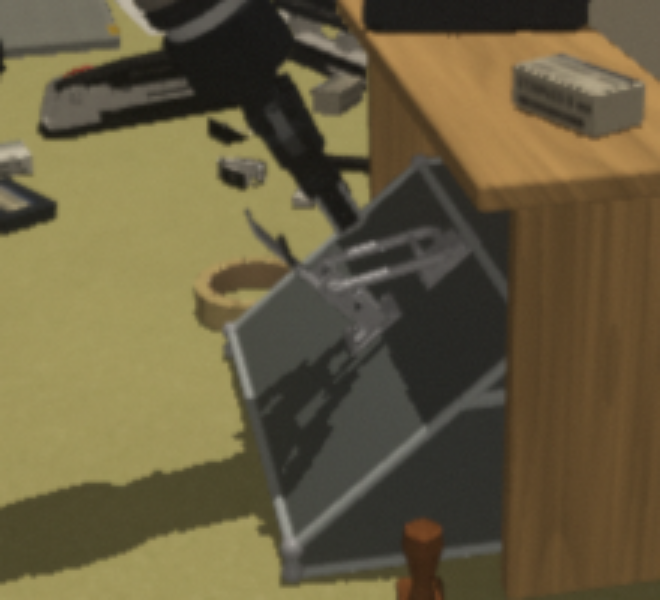

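View pics/d_scene.png

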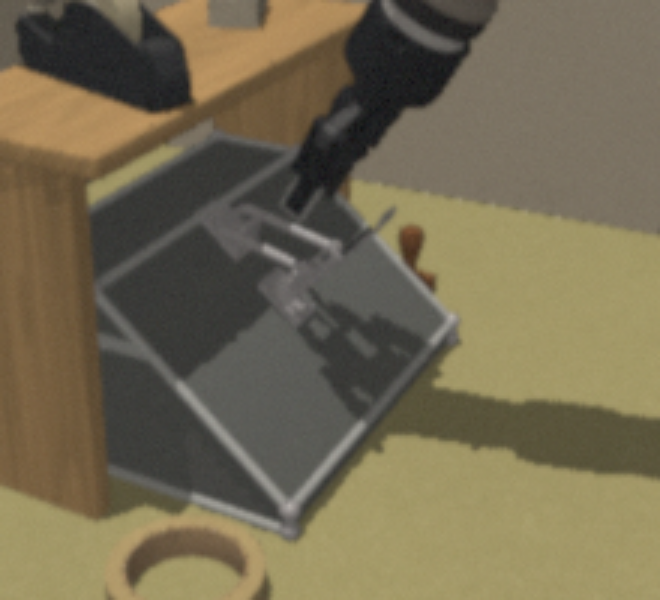

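The crossbar (about (280,303) in the wrist view) lies up-slope of the keeper's lip (rows 255–290), and the lever is still upright. Next I push the lever from the keeper side with the gripper closed.

Run:
```python
from cell import env
from h import *
x=np.load("x.npy"); P=pts(x);u,n=P["u"],P["n"]
p0=env.get_eef_pos();R0=env.get_tool_rot()
env.servo_line(p0-.04*R0[:,2],v=.15,stop_force=10)
env.set_gripper(0)
p,R=lever_tcp(x,1.6,.08,np.radians(30),gap=.025)
env.servo_line(p+.02*n,v=.15,ori=R,stop_force=8)
print(env.servo_line(p,v=.1,ori=R,stop_force=8),env.get_force().round(1))
for th in (1.6,1.45,1.3,1.15):
    p,R=lever_tcp(x,th,.08,np.radians(30))
    st=env.servo_line(p,v=.08,ori=R,stop_force=12)
    print(th,st,env.get_force().round(1),round(env.get_time_s(),2))
    if st: break
s=env.snapshot("side");w=env.snapshot("wrist");c=env.snapshot("scene")
cv2.imwrite("pics/e_wrist.png",w["pixels"][:,:,::-1])
cv2.imwrite("pics/e_side.png",cv2.resize(s["pixels"][150:350,180:400,::-1],None,fx=3,fy=3))
cv2.imwrite("pics/e_scene.png",cv2.resize(c["pixels"][130:330,180:400,::-1],None,fx=3,fy=3))
```

```text
False [0.4 0.8 0.3]
1.6 False [0.2 1.5 0.6] 9.91
1.45 False [-0.  -0.2  0.2] 10.21
1.3 False [ 1.4  0.2 -0.7] 10.51
1.15 False [ 0.1 -0.2 -0.3] 10.81
```

View pics/e_wrist.png

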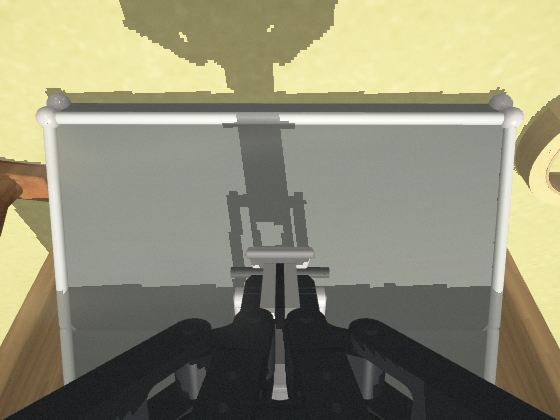

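View pics/e_side.png

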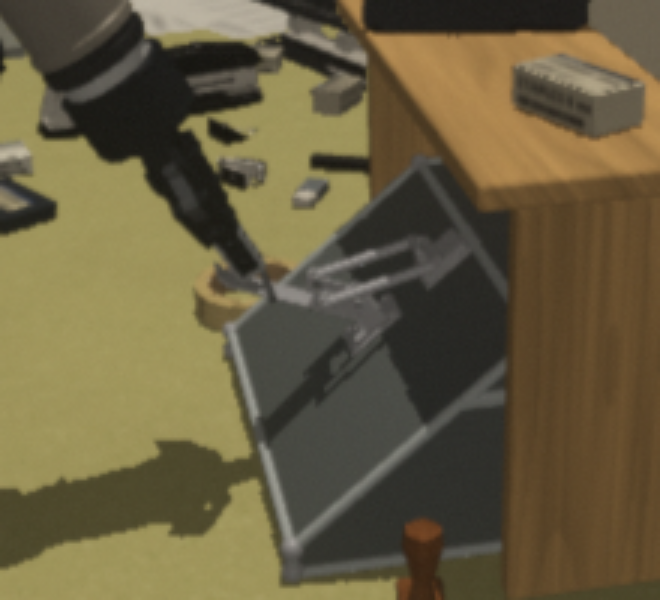

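View pics/e_scene.png

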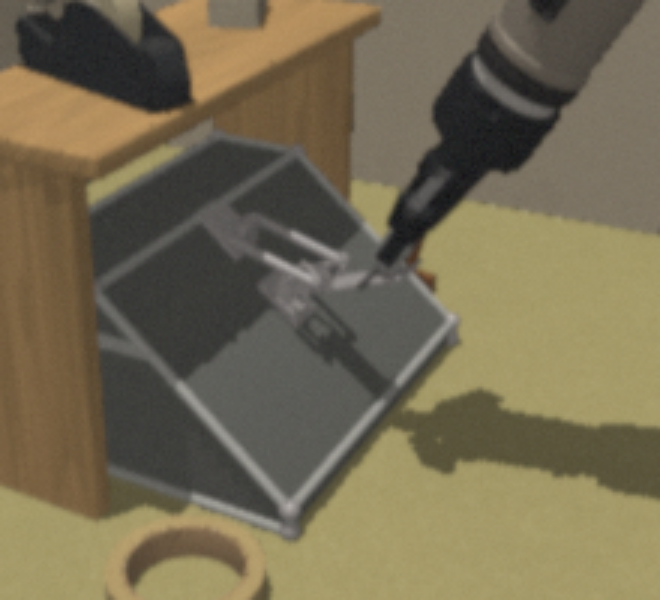

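The lever is following and the loop's bar is still at the keeper. I continue.

Run:
```python
from cell import env
from h import *
x=np.load("x.npy")
for th,T in ((1.0,28),(.85,26),(.7,24),(.55,22),(.4,20),(.28,18),(.18,17),(.08,16),(0,16),(-.04,16)):
    p,R=lever_tcp(x,th,.08,np.radians(T))
    st=env.servo_line(p,v=.07,ori=R,stop_force=14)
    print(th,st,env.get_force().round(1),((env.get_eef_pos()-p)*1e3).round(1),round(env.get_time_s(),2))
    if st: break
s=env.snapshot("side");w=env.snapshot("wrist");c=env.snapshot("scene")
cv2.imwrite("pics/f_wrist.png",w["pixels"][:,:,::-1])
cv2.imwrite("pics/f_side.png",cv2.resize(s["pixels"][150:350,180:400,::-1],None,fx=3,fy=3))
cv2.imwrite("pics/f_scene.png",cv2.resize(c["pixels"][130:330,180:400,::-1],None,fx=3,fy=3))
```

```text
1.0 False [-0.  -0.1  1. ] [ 0.   0.  -0.5] 11.28
0.85 False [-0.6  0.1  0.8] [ 0.1 -0.  -0.3] 11.61
0.7 False [-0.1  0.3  0.8] [-0.  -0.  -0.2] 11.93
0.55 False [-1.9  0.2  1.6] [-0.1 -0.  -0.2] 12.26
0.4 False [1.  0.1 0.8] [ 0.   0.1 -0.2] 12.58
0.28 False [-0.7 -0.2  0.2] [0.3 0.1 0.1] 12.88
0.18 False [0.1 0.4 0.2] [-0.   0.1  0. ] 13.14
0.08 True [-0.1 -0.  -0.3] [-3.5 -0.4 -1.4] 13.35
```

View pics/f_wrist.png

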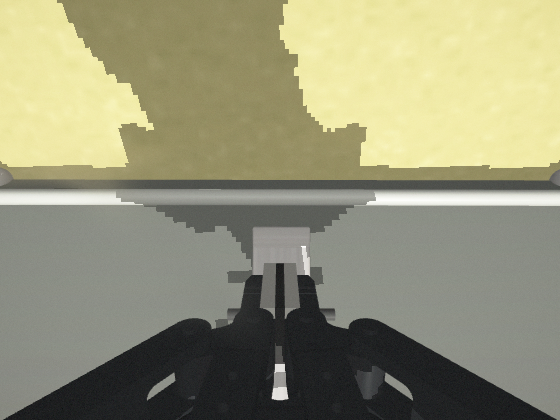

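View pics/f_side.png

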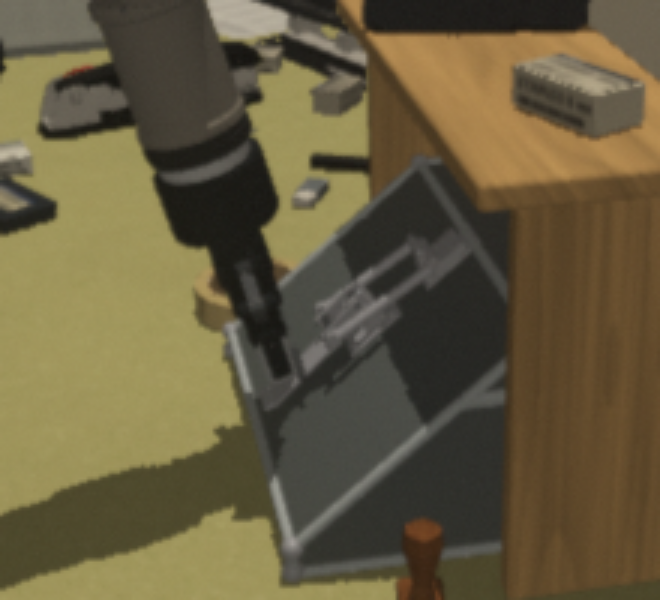

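Run:
```python
from cell import env
from h import *
x=np.load("x.npy");P=pts(x);n=P["n"]
p,R=env.get_eef_pos(),env.get_tool_rot()
# light press to confirm it is home
st=env.servo_line(p-.008*n,v=.02,stop_force=10); q=env.get_eef_pos()
print(st,env.get_force().round(1),(q-p)@n)
y=x.copy();y[4]=0;T=pts(y)
print("corner off face mm (expect ~12):",((q-.011*R[:,1])-T["piv"])@n*1e3+26)
env.servo_line(q+.12*n,v=.15)
pp,RR=env.get_eef_pos(),env.get_tool_rot()
s=env.snapshot("side");w=env.snapshot("wrist");c=env.snapshot("scene")
b=dict(p=pp,R=RR,he=w["hand_eye"],K=[w["fx"],w["fy"],w["cx"],w["cy"]])
for t in("lever_tip","loop_bar","keeper_seat"):
    print(t,[[(np.round(r["uv"]),round(r["p"],2)) for r in env.landmark_of(t,im)[:2]] for im in (s,w,c)])
for th in (0,.2,.4):
    y[4]=th;T=pts(y);print(th,[proj(T["tip"],s)[0].round(),wproj(T["tip"],b).round(),proj(T["tip"],c)[0].round()])
print("seat",proj(T["seat"],s)[0].round(),wproj(T["seat"],b).round(),proj(T["seat"],c)[0].round(),env.get_time_s())
cv2.imwrite("pics/g_wrist.png",w["pixels"][:,:,::-1])
cv2.imwrite("pics/g_side.png",cv2.resize(s["pixels"][150:350,180:400,::-1],None,fx=3,fy=3))
cv2.imwrite("pics/g_scene.png",cv2.resize(c["pixels"][130:330,180:400,::-1],None,fx=3,fy=3))
```

```text
True [-2.2  0.3  7. ] -0.0007878067371212974
corner off face mm (expect ~12): 19.285877082889755
lever_tip [[(array([270., 279.]), 0.62)], [(array([280., 252.]), 0.57)], [(array([304., 255.]), 0.65)]]
loop_bar [[(array([320., 234.]), 0.83)], [], [(array([260., 202.]), 0.49), (array([239., 328.]), 0.15)]]
keeper_seat [[(array([322., 235.]), 0.96), (array([261., 250.]), 0.37)], [], [(array([260., 206.]), 0.82)]]
0 [array([270., 280.]), array([281., 252.]), array([303., 254.])]
0.2 [array([264., 276.]), array([281., 250.]), array([308., 251.])]
0.4 [array([259., 270.]), array([281., 254.]), array([312., 246.])]
seat [322. 233.] [280. 464.] [260. 206.] 15.275
```

View pics/g_wrist.png

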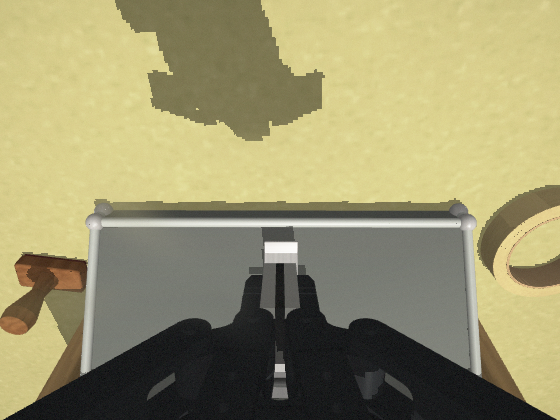

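View pics/g_side.png

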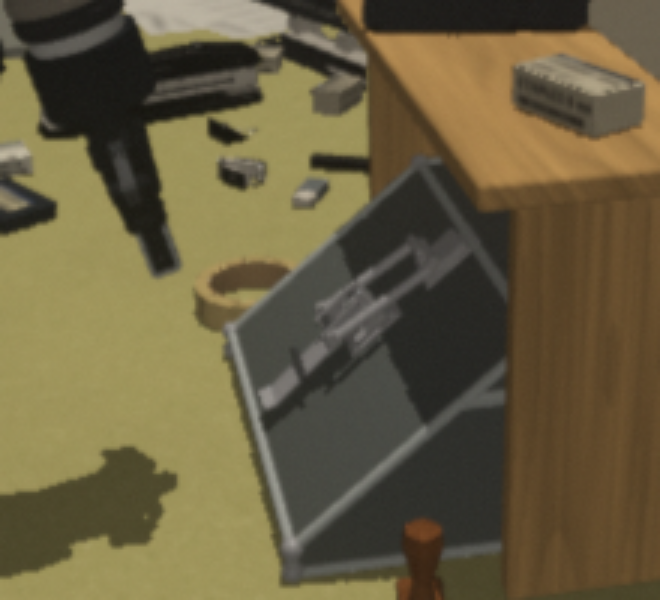

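View pics/g_scene.png

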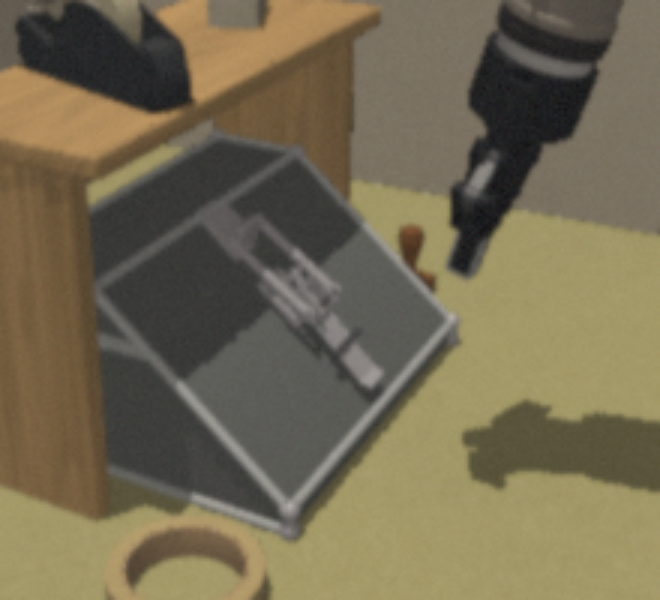

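Run:
```python
from cell import env
import numpy as np
for n in("scene","side"):
    s=env.snapshot(n)
    for t in("stamp","tape_roll","lever_tip"):print(n,t,[(r["uv"],round(r["p"],2)) for r in env.landmark_of(t,s)[:1]])
print(env.get_force().round(1),env.get_time_s())
env.job_done()
```

```text
scene stamp [([317.7, 227.4], 0.71)]
scene tape_roll [([239.9, 325.1], 0.59)]
scene lever_tip [([302.4, 253.8], 0.62)]
side stamp []
side tape_roll [([260.4, 249.3], 0.68)]
side lever_tip [([267.6, 279.8], 0.56)]
[-0.4  0.1  0.8] 15.675
the job is handed in; nothing more can be done
```

The draw latch is fastened and I handed the job in at about 15.7 s. I swung the wire loop over the keeper with the fingers straddling the lever, and it dropped behind the lip. I then closed the gripper and pushed the lever from the keeper side until it snapped past centre.

**Last checks:**
- **Lever:** all three cameras put the lever tip within about 1 px of the fully home position. A light press met a firm stop after 0.8 mm, at a 10 N change in force.
- **Loop:** the crossbar reads at the keeper seat in the side and scene cameras. The wrist camera could not see it.
- **Robot:** the gripper is clear of everything, and the force reads close to zero.
- **Stamp and tape roll:** nothing in the pictures suggests either moved. Detected positions in the last check differ by 2–4 px from the start, which is about the detector's noise. In the final side picture the detector missed the stamp, though it stands in its place in the side view I looked at shortly before.

**One number that disagreed:** the fingertip corner I worked out during the press came to 19 mm off the face, against about 12 mm expected. The tool was tilted, so I think the other fingertip corner was the one touching, which would be consistent with the lever being home.

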